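# Start a timed spin on the mini centrifuge

## Task

Start a timed spin with light touches of the fingertips, in this order: push the mini centrifuge's open lid fully closed; clear the old reading from the bench timer by pressing its small round key; press the run button on the front of the centrifuge; then start the timer with its long bar key. Press each key clearly down and let it come up again, one at a time, and never press the run button while the lid is open. Do not hit anything hard, do not lift or shift the timer, leave the marker, cap and jar where they are, and finish with the hand clear.

Things in the scene. Friction and masses are not known exactly. Their poses are not given: they have to be found in the camera images.
- mini_spinner: mini centrifuge of white plastic with a translucent dome lid, 146 x 128 mm in plan, 109 mm high with the lid shut; it is fixed to the worktop. Origin: centre of its underside, on the worktop. Its x axis points from the front (where the run button is, towards the robot) to the back (where the lid is hinged), z up. The top of the body, under the lid, is 62 mm high, its front face is at x = -70 mm.
- mini_spinner_lid (a joint): angle of the dome lid about a level hinge along the centrifuge's y axis, at x = 69 mm, z = 66 mm in its frame: 0 closed, 1.4 rad fully open. Starts at 1.05 to 1.3, held by weak friction. A light push forward (towards the front) on the upper part of its back tips it; straight down on the rim it only jams. Below about 0.8 it sinks shut by itself in about 3 s.
- lid_lip (a point): middle of the dome lid's front rim, on the lid, 109 mm from the hinge line: at x = -40 mm, z = 66 mm in the centrifuge's frame when closed, x = +13 to 40 mm, z = 160 to 171 mm as it starts. The open lid's top is about 172 mm high; its rounded back reaches about x = 65 to 90 mm at z = 150 mm and at most x = 110 mm lower down.
- mini_spinner_button (a joint): travel of the run button, pushed level into the front face along the centrifuge's x axis: 0 out, 1.5 mm fully in; the spring takes 4 N per mm (6 N fully in, where the force rises fast). Counts as pressed beyond 0.8 mm.
- run_button_face (a point): centre of the outer face of the run button: a flat key 18 mm wide and 12 mm high that stands 3 mm out of the centrifuge's front face, its centre 36 mm above the worktop, at x = -73 mm in the centrifuge's frame. A finger held upright in front of it can press it by moving along the centrifuge's x axis.
- bench_timer: white bench timer standing loose on four rubber feet, 88 mm deep, 116 mm wide, 0.25 kg. Origin: centre of its underside. x axis from its front edge to its back, y to its left, z up. A flat deck 20 mm high in front carries two grey keys; behind x = 2 mm an inclined display rises to 44 mm at the back.
- clear_key_top (a point): centre of the top of the timer's small round clear key, 18 mm across, 7 mm above the deck (27 mm above the worktop), at x = -22 mm, y = +36 mm in the timer's frame (its left side)
- timer_clear (a joint): travel of the round clear key straight down: 0 up, 5 mm fully down; 1.5 N to start moving, 4.5 N at 3 mm, 6.5 N fully down, where the force rises fast. Counts as pressed beyond 2 mm.
- start_bar_top (a point): centre of the top of the timer's long start bar, 48 mm wide (along the timer's y) and 16 mm deep, 7 mm above the deck (27 mm above the worktop), at x = -22 mm, y = -23 mm in the timer's frame (its right side)
- timer_start (a joint): travel of the long start bar straight down: 0 up, 5 mm fully down; 1.5 N to start moving, 4.5 N at 3 mm, 6.5 N fully down, where the force rises fast. Counts as pressed beyond 2 mm.
- marker: loose white and blue felt marker, 138 mm long, 11 mm thick, lying between the centrifuge and the timer; leave alone. Origin: under its middle, x along it.
- cap: loose blue screw cap of a tube, 21 mm across, 13 mm high; leave alone. Origin: centre of its underside.
- jar: white screw-capped jar, 46 mm across, 84 mm high, standing loose behind, near the middle of the worktop (a second one by the bottles is fixed); leave alone. Origin: centre of its underside.

How it is judged:
On the way, in this order (a step that is already met when the one before it is completed fails the run):
1. the centrifuge's lid is fully closed (value of joint mini_spinner_lid below 0.03 rad), for 0.2 s.
2. the timer's round clear key is pressed (value of joint timer_clear above 0.002 m and contact force between the fingers and bench_timer above 0.3 N), for 0.05 s.
3. the run button is pressed with the clear key up again (value of joint mini_spinner_button above 0.0008 m and value of joint timer_clear below 0.001 m), for 0.05 s.
4. the timer's start bar is pressed with the run button out again (value of joint timer_start above 0.002 m and value of joint mini_spinner_button below 0.0004 m), for 0.05 s.
At the end, for the whole second after the job is handed in: The lid is closed (below 0.03 rad), the run button is out (below 0.4 mm) and both timer keys are up (below 1 mm); the timer stands flat (within 0.05 rad) and still (below 10 mm/s), within 20 mm of where it stood (value of joint mini_spinner_lid below 0.03 rad and value of joint mini_spinner_button below 0.0004 m and value of joint each of timer_clear, timer_start below 0.001 m and distance of bench_timer from where it was at the start of the episode below 0.02 m and angle between bench_timer's own z axis and vertical below 0.05 rad and linear speed of bench_timer below 0.01 m/s); the robot touches nothing.
It fails at once if the run button is pressed with the lid open (value of joint mini_spinner_button above 0.0008 m and value of joint mini_spinner_lid above 0.06 rad).
It fails at once if both timer keys are pressed at once (value of joint each of timer_clear, timer_start above 0.0015 m).
It fails at once if the centrifuge or the timer is hit or pressed hard (over 50 N) (contact force between any of the fingers, the arm and mini_spinner above 50 N or contact force between any of the fingers, the arm and bench_timer above 50 N).
It fails at once if the timer is lifted (over 8 mm) or pushed out of its place (over 25 mm) (height (world z) of bench_timer above 0.008 m or distance of bench_timer from where it was at the start of the episode above 0.025 m).
It fails at once if the marker, the cap or the jar is disturbed (over 20 mm) (distance of any of marker, cap, jar from where it was at the start of the episode above 0.02 m).
It also fails if it takes over 61 s, if anything falls off the work surface, if the arm or the gripper's body presses on something with over 40 N, if the wrist force passes 120 N, or if a joint passes its speed limit or range.

## Robot

A 7-joint arm with a two-finger parallel gripper is mounted at the origin on a cart in front of the work surface, level with it; the furniture and walls round the work are solid. World frame = base frame: x ahead of the robot, y to its left, z up, the work surface at z = 0. Lengths are in m, angles in rad, forces in N, time in s.
With the tool pointing down it reaches from about 0.4 to 0.9 m from the base axis. Payload 5.5 kg.
Tool frame: the origin (TCP) lies on the centre line of the jaws, within the pads' length; the fingertips stand 17 mm ahead of it and the grasp point (between the pads) lies 2 mm behind it; z points along the fingers, y is the line along which they close (so a half turn about z gives the same grasp; the last joint's range is limited). The gripper opens to 85 mm and grips with 20 to 120 N. Pads are 22 mm wide; open, the fingers measure 114 mm over their backs; the gripper's body (76 mm by 85 mm) begins 54 mm behind the grasp point. The pads swing forward as they close: fully open they stand 13 mm farther back than shut.
Start: joints at [-1.046, 0.501, -0.427, 1.55, 0.221, 1.138, -0.21], TCP at [0.168, 0.628, 0.248] pointing down, gripper open.
Joint ranges: [-2.88, 2.88], [-0.31, 2.03], [-1.54, 1.56], [0.2, 2.42], [-1.41, 4.55], [0.19, 2.02], [-2.57, 2.57]. Speed limits (rad/s): [2.57, 2.57, 3.14, 3.14, 3.14, 3.14, 3.14].

## Interface

Orientations are given as a unit quaternion [w, x, y, z].
In Python, from cell import telemetry, vision, workorder gives the robot as it stands.
- The arm moves only by the tool apply_moves, never from a script. Its argument "motion" is a list of rows, each a list of 3 entries, a list of its own where there are three numbers: the shift along the tool's x, y, z normalised to -1 to 1, where 1 is 0.1 m, then the turn about the tool's z normalised to -1 to 1, where 1 is 2 rad, then the opening, from 0 (shut) to 1 (fully open). A call has 1 to 8 rows; each row shifts and turns the commanded pose from where the row before left it, along the tool's axes as they then stand; what a row does not reach is not made up. A row lasts 1/8 s, in which the tool goes at most 62.5 mm and 10.7 degrees, less where a joint would pass 70% of its speed; a pose out of reach is approached as far as the arm can. A call with a number of a shift or a turn outside -1 to 1 is refused whole. A call with a gripper value outside its range is refused whole. The fingers move at their own pace and stop on an object; "grip_force" is the grip in N (left out, the last holds). Time passes only in rows, so rows that do not move let the fingers close. It gives the time, the measured TCP pose, the force, the opening and the grip force at its end, in the units of the state.
- telemetry.observe(): the state, without advancing time (a new reading comes with each control period).
- vision.get_image(name): name is "side" or "top"; returns a dict with "pixels" (420x560x3 uint8, red, green, blue), "depth" (420x560 float32, m along the optical axis (not along the pixel's ray), 0 where there is no reading), "intrinsics" (3x3 intrinsics, pixels), "R" (3x3) and "t" (3): a world point X has camera coordinates R X + t. Camera axes: x right, y down, z forward; pixel columns grow to the right and rows downward; lengths in m; the calibration is good to about 2 mm. A picture is of the moment at which its call begins.
- workorder.job_done(): hands the job in; it is judged then, once.
The state is a dict: "t": time; "joint_pos": joint angles; "joint_velocities": joint speeds; "tau": joint torques, N m; "position": TCP position; "tcp_rot": TCP orientation; "contact_force": force on the tool from outside, world axes, zero at the start; "wrist_torque": the same for the moment, N m; "width": opening from 0.0 (shut) to 1.0 (fully open); "finger_force": force on a finger pad.
Only numpy, scipy, OpenCV 4.12 (cv2) and the standard library are available. Lean on these libraries where they do the work, as an engineer would, in place of code of your own. Each camera call takes 0.05 s, during which the arm holds its last target. There are 200 camera calls.

## Working session

There is one attempt and no reset: what is moved stays moved. The work goes in short steps, Python scripts to look and compute and a tool call to move; the robot and the scene stay as the last step left them, time stands still between calls to the robot, and variables do not carry over. Pictures are saved under pics/ and viewed, at most 10 in all, crops included, and the job is handed in when it is done.

Besides the shell and the picture viewer there is one more tool, called after ">>>" as a command line: name --argument value ..., lists and objects as JSON in quotes. apply_moves: Moves the arm, as the interface text tells. Scaled input: -1 to 1 covers 0.1 m each way for a shift and 2 rad each way for a turn. Its arguments: {"type":"object","properties":{"motion":{"type":"array","items":{"type":"array"}},"grip_force":{"type":"number"}},"required":["motion"]}

```bash
mkdir -p pics; cat > h.py <<'E'
import numpy as np, cv2
from cell import telemetry, vision, workorder
def grab(n):
    d=vision.get_image(n); np.savez('%s.npz'%n,**{k:d[k] for k in d}); return d
def pts(d):
    z=np.array(d['depth']);K=np.array(d['intrinsics']);v,u=np.indices(z.shape)
    c=np.stack([(u-K[0,2])*z/K[0,0],(v-K[1,2])*z/K[1,1],z],-1)
    P=(c-np.array(d['t']))@np.array(d['R']); P[z==0]=np.nan; return P
def ray(d,u,v,h):
    K=np.array(d['intrinsics']);R=np.array(d['R']);t=np.array(d['t'])
    o=-R.T@t; r=R.T@np.linalg.inv(K)@np.array([u,v,1.]); return o+r*(h-o[2])/r[2]
def save(d,name): cv2.imwrite('pics/'+name,cv2.cvtColor(np.array(d['pixels']),cv2.COLOR_RGB2BGR))
E
python3 - <<'E'
from h import *
for n in('top','side'):
    d=grab(n); save(d,n+'0.png'); print(n,-np.array(d['R']).T@d['t'])
s=telemetry.observe();print(s)
E
```

```text
top [0.44956274 0.0079889  1.09055523]
side [ 0.47064615 -0.76456202  0.4279436 ]
{'t': 0.1, 'joint_pos': array([-1.04580506,  0.50178376, -0.42680998,  1.55137072,  0.22081882,
        1.13828281, -0.21028806]), 'joint_velocities': array([-0.00065091, -0.00058176,  0.00059988, -0.00438509, -0.0004166 ,
       -0.00090937, -0.00073701]), 'tau': array([-1.04395120e-02, -5.70822537e+01, -5.83859950e+00, -2.81749070e+01,
        1.04395024e-02,  5.54156213e-03,  1.22569713e-05]), 'position': array([0.16811101, 0.62725821, 0.24733413]), 'tcp_rot': array([-1.43290768e-04,  1.30484748e-01,  9.91449915e-01, -8.81530253e-04]), 'contact_force': array([ 0.6051777 , -0.17301026, -0.41835247]), 'wrist_torque': array([ 0.04046336, -0.02189852, -0.00179077]), 'finger_force': 0.0, 'width': 1.0003620233990602}
```

View pics/top0.png

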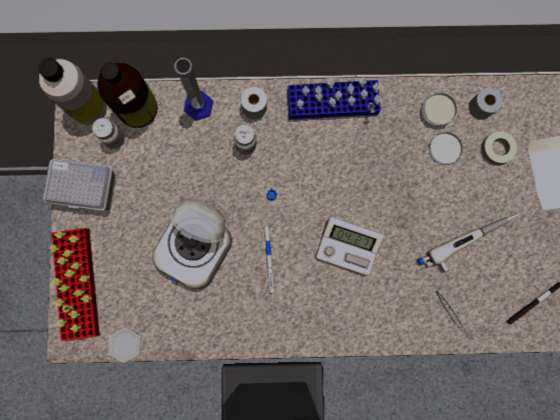

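View pics/side0.png

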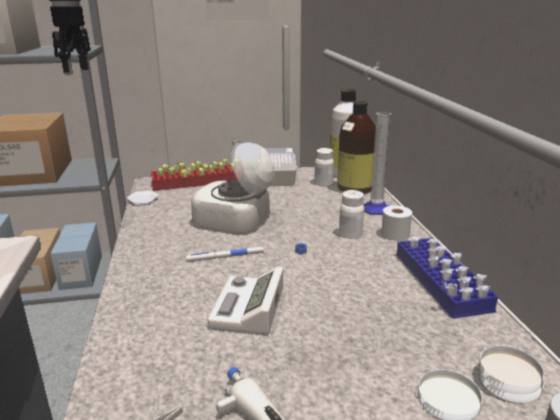

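The top view shows the centrifuge near (193,245), with its blue button at (175,281). The round clear key is at (329,251), the start bar at (357,261), the marker at (269,258), the cap at (271,195) and the jar at (245,138). The lid stands open towards the back.

```bash
python3 - <<'E'
from h import *
d=dict(np.load('top.npz')); P=pts(d); im=d['pixels']; hsv=cv2.cvtColor(im,cv2.COLOR_RGB2HSV)
# button
sub=np.zeros(im.shape[:2],bool); sub[265:295,155:200]=1
b=sub&(hsv[...,1]>120)&(hsv[...,0]>95)&(hsv[...,0]<135)
v,u=np.nonzero(b); print('btn',len(u),u.mean(),v.mean(),ray(d,u.mean(),v.mean(),.04),np.nanmedian(P[b],0), np.unique(u),np.unique(v))
# centrifuge body: height
m=np.zeros_like(b); m[190:300,145:240]=1
w=m&(P[...,2]>.03)&(P[...,2]<.075)
c=P[w]; r=cv2.minAreaRect((c[:,:2]*1000).astype(np.float32)); print('body',w.sum(),r)
l=m&(P[...,2]>.09); print('lid',l.sum(),np.nanmin(P[l],0) if l.any() else 0,np.nanmax(P[l],0) if l.any() else 0)
m=np.zeros_like(b); m[205:285,305:395]=1
w=m&(P[...,2]>.012)&(P[...,2]<.06); c=P[w]; r=cv2.minAreaRect((c[:,:2]*1000).astype(np.float32)); print('timer',w.sum(),r,cv2.boxPoints(r))
# keys: darker grey at deck
cv2.imwrite('pics/t.png',cv2.cvtColor(np.hstack([cv2.resize(im[205:285,305:395],(400,356),interpolation=3),cv2.resize(im[190:290,145:245],(400,356),interpolation=3)]),cv2.COLOR_RGB2BGR))
for n,(u0,v0) in dict(clear=(329,251),bar=(357,261)).items():
    print(n,ray(d,u0,v0,.027),P[v0,u0])
for n,(u0,v0,h) in dict(mk=(269,258,.01),cap=(271,195,.013),jar=(245,131,.084)).items(): print(n,ray(d,u0,v0,h))
E
```

```text
btn 17 173.64705882352942 279.88235294117646 [0.46097321 0.19463178 0.04      ] [0.46077046 0.1941958  0.04095175] [170 171 172 173 174 175 176 177] [278 279 280 281 282]
body 2548 ((520.824951171875, 160.97219848632812), (126.52288055419922, 142.02207946777344), 59.38520431518555)
lid 1828 [0.52460575 0.08667577 0.09027038] [0.61090555 0.18718738 0.17431899]
timer 2524 ((521.526123046875, -159.19529724121094), (116.46569061279297, 88.40959167480469), 70.16729736328125) [[ 460.1863  -198.97662]
 [ 543.35205 -228.97177]
 [ 582.86597 -119.41397]
 [ 499.7002   -89.41882]]
clear [ 0.51286716 -0.11856423  0.027     ] [ 0.51300901 -0.11884782  0.02461678]
bar [ 0.49138279 -0.17482596  0.027     ] [ 0.49146578 -0.17518877  0.02488928]
mk [0.50199391 0.00379507 0.01      ]
cap [ 0.63307137 -0.00302906  0.013     ]
jar [0.75037366 0.04650646 0.084     ]
```

View pics/t.png

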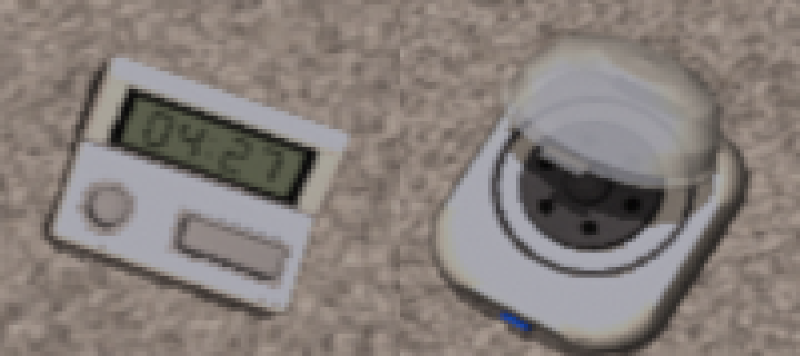

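The crop confirms the timer's yaw is about -19.8° and the centrifuge's x axis is about -30.6°. I'll shut the gripper, turn it to line up with the centrifuge, and go behind the lid.

>>> apply_moves --motion '[[[0, 0, 0], 0.068, 0], [[0, 0, 0], 0.068, 0], [[-0.5, -0.17, 0], 0, 0], [[-0.5, -0.17, 0], 0, 0], [[-0.5, -0.17, 0], 0, 0], [[-0.5, -0.17, 0], 0, 0], [[-0.5, -0.17, 0], 0, 0], [[-0.5, -0.17, 0], 0, 0]]'

```text
t: 1.1
position: [0.3754, 0.3858, 0.2481]
tcp_rot: [-0.0, 0.264, 0.965, -0.0]
contact_force: [0.1, 0.5, 0.1]
width: 0.004
finger_force: 0.0
```

>>> apply_moves --motion '[[[-0.5, -0.17, 0], 0, 0], [[-0.5, -0.17, 0], 0, 0], [[-0.5, -0.17, 0], 0, 0], [[-0.5, -0.17, 0], 0, 0], [[-0.5, -0.17, 0], 0, 0], [[-0.5, -0.17, 0], 0, 0], [[0, 0, 0], 0, 0], [[0, 0, 0], 0, 0]]'

```text
t: 2.1
position: [0.5803, 0.1473, 0.2477]
tcp_rot: [-0.001, 0.264, 0.965, 0.0]
contact_force: [0.4, 1.1, 0.2]
width: -0.002
finger_force: 0.0
```

>>> apply_moves --motion '[[[-0.4, -0.1, 0], 0, 0], [[-0.4, -0.1, 0], 0, 0], [[0, 0, 0.3], 0, 0], [[0, 0, 0.3], 0, 0], [[0, 0, 0.3], 0, 0], [[0, 0, 0], 0, 0]]'

```text
t: 2.85
position: [0.6366, 0.091, 0.1556]
tcp_rot: [-0.003, 0.262, 0.965, -0.001]
contact_force: [0.2, -0.3, 0.1]
width: 0.001
finger_force: 0.0
```

```bash
python3 - <<'E'
from h import *
a=grab('top');b=grab('side');s=telemetry.observe();print(s['position'],s['contact_force'])
print(np.isfinite(pts(a)).mean())
cv2.imwrite('pics/c1.png',cv2.cvtColor(np.hstack([cv2.resize(a['pixels'][165:305,135:275],(400,400)),cv2.resize(b['pixels'][90:240,180:330],(400,400))]),cv2.COLOR_RGB2BGR))
E
```

```text
[0.63943386 0.09066467 0.15896146] [ 0.01589619 -0.05274121  0.53730336]
0.9959821428571428
```

View pics/c1.png

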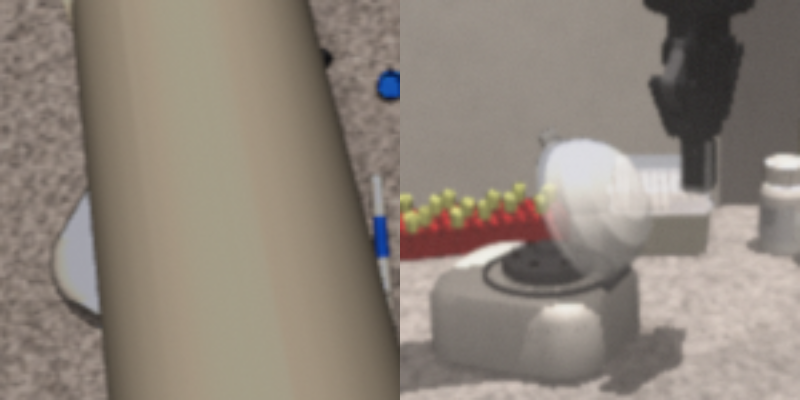

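The fingers are behind the lid, with the tips level with the upper dome. I'll push forward gently.

>>> apply_moves --motion '[[[0.12, 0, 0], 0, 0], [[0.12, 0, 0], 0, 0], [[0.12, 0, 0], 0, 0], [[0.08, 0, 0], 0, 0], [[0.08, 0, 0], 0, 0], [[0.08, 0, 0], 0, 0]]'

```text
t: 3.7
position: [0.588, 0.1196, 0.1587]
tcp_rot: [0.0, 0.264, 0.965, 0.0]
contact_force: [0.4, -0.4, 0.6]
width: -0.003
finger_force: 0.5
```

>>> apply_moves --motion '[[[0.08, 0, 0], 0, 0], [[0.08, 0, 0], 0, 0], [[0.08, 0, 0], 0, 0], [[0.08, 0, 0], 0, 0]]'

```text
t: 4.2
position: [0.5598, 0.1362, 0.1582]
tcp_rot: [-0.0, 0.264, 0.965, -0.0]
contact_force: [-0.7, -0.7, -0.0]
width: -0.001
finger_force: 0.1
```

```bash
cat > look.py <<'E'
from h import *
import sys
b=grab('side');s=telemetry.observe();print(s['t'],s['position'],s['contact_force'])
cv2.imwrite('pics/'+sys.argv[1],cv2.cvtColor(cv2.resize(b['pixels'][90:330,150:390],(480,480)),cv2.COLOR_RGB2BGR))
E
python3 look.py c2.png
```

```text
4.25 [0.55880341 0.13703612 0.15811287] [-0.72078541  0.47355656 -0.40742651]
```

View pics/c2.png

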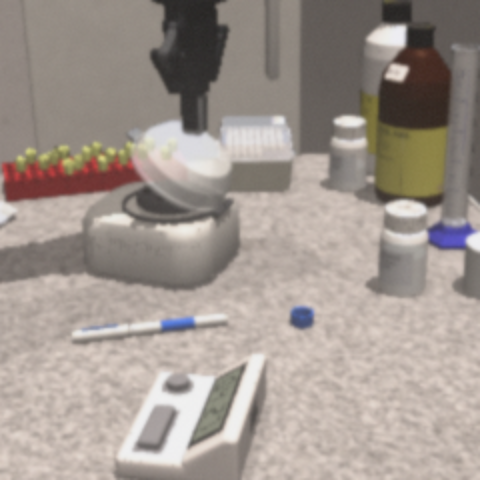

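The lid has tipped to roughly 0.8 rad. I'll push a little farther, then lift clear and let it sink.

>>> apply_moves --motion '[[[0.08, 0, 0], 0, 0], [[0.08, 0, 0], 0, 0], [[0.08, 0, 0], 0, 0], [[0, 0, -0.1], 0, 0], [[0, 0, -0.3], 0, 0], [[-0.1, -0.4, -0.1], 0, 0], [[0, -0.5, 0], 0, 0], [[0, -0.5, 0], 0, 0]]'

```text
t: 5.25
position: [0.4772, 0.021, 0.2093]
tcp_rot: [0.001, 0.264, 0.965, 0.0]
contact_force: [0.2, -0.0, -0.4]
width: 0.0
finger_force: 0.0
```

```bash
python3 - <<'E'
from h import *
d=grab('top');P=pts(d);s=telemetry.observe();print(s['t'],s['position'],s['contact_force'])
ax=np.array([.861,-.509]);q=P[...,:2]-[.522,.159];x=q@ax;y=q@[.509,.861]
for lo in range(-60,110,20):
    w=(x*1e3>lo)&(x*1e3<lo+20)&(abs(y)<.04); print(lo,np.round(np.nanpercentile(P[w][:,2],[10,50,90]),3) if w.any() else 0)
E
```

```text
5.3 [0.47304134 0.01433499 0.20853923] [-4.71471187 -5.10110925 -0.38356339]
-60 [0.059 0.062 0.065]
-40 [0.061 0.102 0.115]
-20 [0.112 0.123 0.128]
0 [0.122 0.127 0.13 ]
20 [0.117 0.122 0.126]
40 [0.106 0.113 0.118]
60 [-0.001  0.067  0.104]
80 [-0.003 -0.001  0.002]
100 [-0.003 -0.001  0.002]
```

>>> apply_moves --motion '[[[-0.34, -0.3, 0], 0, 0], [[-0.34, -0.3, 0], 0, 0], [[-0.34, -0.3, 0], 0, 0], [[0, 0, 0.3], 0, 0], [[0, 0, 0.3], 0, 0], [[0, 0, 0.3], 0, 0], [[0, 0, 0.3], 0, 0], [[0, 0, 0], 0, 0]]'

```text
t: 6.3
position: [0.5177, -0.1067, 0.0868]
tcp_rot: [-0.002, 0.264, 0.965, -0.0]
contact_force: [-0.2, -0.4, 0.3]
width: 0.001
finger_force: 0.0
```

>>> apply_moves --motion '[[[0, 0, 0], 0, 0], [[0, 0, 0], 0, 0], [[0, 0, 0], 0, 0], [[0, 0, 0], 0, 0], [[0, 0, 0], 0, 0], [[0, 0, 0], 0, 0], [[0, 0, 0], 0, 0], [[0, 0, 0], 0, 0]]'

```text
t: 7.3
position: [0.5191, -0.1069, 0.0882]
tcp_rot: [-0.0, 0.264, 0.965, 0.0]
contact_force: [0.6, 0.4, 0.7]
width: -0.001
finger_force: 0.0
```

```bash
python3 - <<'E'
from h import *
d=grab('top');P=pts(d);s=telemetry.observe();print(s['t'],s['position'],s['contact_force'])
ax=np.array([.861,-.509]);q=P[...,:2]-[.522,.159];x=q@ax;y=q@[.509,.861]
for lo in range(-60,110,20):
    w=(x*1e3>lo)&(x*1e3<lo+20)&(abs(y)<.04); print(lo,np.round(np.nanpercentile(P[w][:,2],[10,50,90]),3) if w.any() else 0)
E
python3 look.py c3.png
```

```text
7.35 [ 0.51912602 -0.10691636  0.08820561] [ 0.11106238  0.83962799 -0.21590832]
-60 [0.059 0.062 0.067]
-40 [0.062 0.084 0.099]
-20 [0.094 0.103 0.107]
0 [0.1   0.106 0.109]
20 [0.098 0.104 0.108]
40 [0.068 0.093 0.102]
60 [-0.001  0.06   0.072]
80 [-0.003 -0.001  0.002]
100 [-0.003 -0.001  0.002]
7.4 [ 0.51917263 -0.10692555  0.08825273] [-0.46099603 -0.10394306  0.31510364]
```

View pics/c3.png

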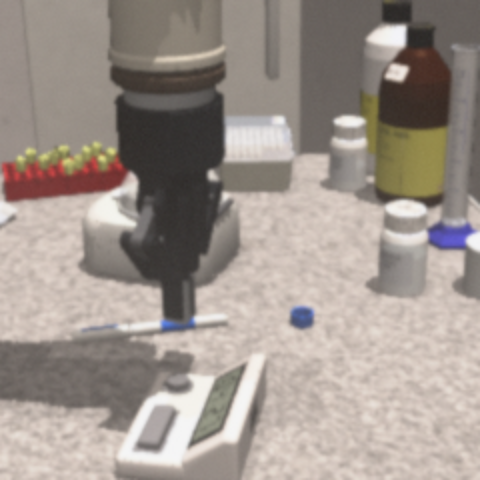

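The lid's top reads about 109 mm, so it is closed or nearly so. The fingers are above and just left of the round key. I'll correct sideways, come down and check the lid again.

>>> apply_moves --motion '[[[0, -0.125, 0], 0, 0], [[0, 0, 0.1], 0, 0], [[0, 0, 0.14], 0, 0], [[0, 0, 0], 0, 0], [[0, 0, 0], 0, 0], [[0, 0, 0], 0, 0], [[0, 0, 0], 0, 0], [[0, 0, 0], 0, 0]]'

```text
t: 8.4
position: [0.513, -0.1177, 0.0645]
tcp_rot: [0.0, 0.264, 0.965, 0.0]
contact_force: [0.1, 0.0, -0.4]
width: 0.001
finger_force: 0.0
```

```bash
python3 - <<'E'
from h import *
d=grab('top');P=pts(d);s=telemetry.observe();print(s['t'],s['position'],s['contact_force'])
ax=np.array([.861,-.509]);q=P[...,:2]-[.522,.159];x=q@ax;y=q@[.509,.861]
for lo in range(-60,80,20):
    w=(x*1e3>lo)&(x*1e3<lo+20)&(abs(y)<.04); print(lo,np.round(np.nanpercentile(P[w][:,2],[10,50,90]),3) if w.any() else 0)
a=d['pixels']; b=grab('side')['pixels']
cv2.imwrite('pics/c4.png',cv2.cvtColor(np.hstack([cv2.resize(a[180:300,140:260],(400,400)),cv2.resize(b[160:330,190:310],(283,400))]),cv2.COLOR_RGB2BGR))
E
```

```text
8.45 [ 0.51294831 -0.1176766   0.06447845] [-0.37263667 -0.37939927  0.37290063]
-60 [0.06  0.062 0.067]
-40 [0.062 0.085 0.099]
-20 [0.093 0.102 0.107]
0 [0.1   0.106 0.109]
20 [0.097 0.104 0.108]
40 [0.068 0.094 0.102]
60 [-0.001  0.06   0.072]
```

View pics/c4.png

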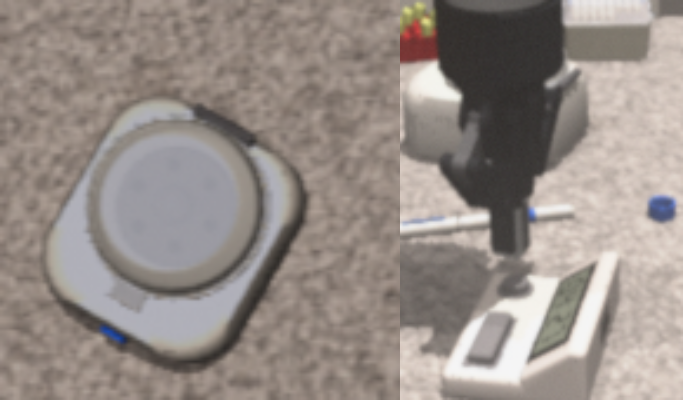

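The lid is closed and the fingers are above the round key. I'll go down to press it.

>>> apply_moves --motion '[[[0, 0, 0.1], 0, 0], [[0, 0, 0.07], 0, 0], [[0, 0, 0.02], 0, 0], [[0, 0, 0], 0, 0], [[0, 0, 0], 0, 0]]'

```text
t: 9.12
position: [0.5129, -0.1177, 0.0454]
tcp_rot: [0.0, 0.264, 0.965, 0.0]
contact_force: [-0.2, 0.6, -0.2]
width: -0.0
finger_force: 0.0
```

>>> apply_moves --motion '[[[0, 0, 0.02], 0, 0], [[0, 0, 0.01], 0, 0], [[0, 0, 0], 0, 0], [[0, 0, 0], 0, 0]]'

```text
t: 9.62
position: [0.5132, -0.1178, 0.0426]
tcp_rot: [0.0, 0.264, 0.965, 0.0]
contact_force: [-0.3, -0.3, 3.3]
width: 0.002
finger_force: 1.5
```

>>> apply_moves --motion '[[[0, 0, 0.01], 0, 0], [[0, 0, 0.01], 0, 0], [[0, 0, 0], 0, 0], [[0, 0, 0], 0, 0]]'

```text
t: 10.12
position: [0.5132, -0.1178, 0.0405]
tcp_rot: [0.0, 0.264, 0.965, 0.0]
contact_force: [0.8, 0.1, 5.3]
width: -0.0
finger_force: 2.5
```

The clear key went down at 5.3 N, about 3.8 mm. I'll release it and travel high to the front of the centrifuge.

>>> apply_moves --motion '[[[0, 0, -0.05], 0, 0], [[0, 0, -0.3], 0, 0], [[0, 0, -0.5], 0, 0], [[0, 0, -0.35], 0, 0], [[0.4, 0.4, 0], 0, 0], [[0.4, 0.4, 0], 0, 0], [[0.4, 0.4, 0], 0, 0], [[0.4, 0.4, 0], 0, 0]]'

```text
t: 11.12
position: [0.4549, 0.1028, 0.16]
tcp_rot: [-0.001, 0.264, 0.965, -0.0]
contact_force: [1.4, 0.7, -0.2]
width: 0.0
finger_force: 0.0
```

>>> apply_moves --motion '[[[0.4, 0.4, 0], 0, 0], [[0.4, 0.4, 0], 0, 0], [[0, 0, 0], 0, 0], [[0, 0, 0], 0, 0]]'

```text
t: 11.62
position: [0.4276, 0.2103, 0.1598]
tcp_rot: [-0.001, 0.263, 0.965, -0.001]
contact_force: [0.4, -1.5, -0.5]
width: -0.003
finger_force: 0.0
```

```bash
python3 - <<'E'
from h import *
s=telemetry.observe();print(s['position'],s['contact_force'])
d=dict(np.load('top.npz'));P=pts(d)
m=np.zeros(P.shape[:2],bool);m[190:300,145:240]=1
c=P[m&(P[...,2]>.03)]; r=cv2.minAreaRect((c[:,:2]*1000).astype(np.float32)); print(r)
hsv=cv2.cvtColor(d['pixels'],cv2.COLOR_RGB2HSV); b=m&(hsv[...,1]>120)&(abs(hsv[...,0]-115.)<20); v,u=np.nonzero(b); k=v>265; print(ray(d,u[k].mean(),v[k].mean(),.041))
E
```

```text
[0.42756832 0.21034529 0.15981524] [ 0.37022154 -1.48093436 -0.50203013]
((522.59228515625, 160.5130157470703), (127.2232437133789, 145.36849975585938), 59.712955474853516)
[0.46096235 0.19445412 0.041     ]
```

>>> apply_moves --motion '[[[0.08, 0.04, 0], 0, 0], [[0, 0, 0.4], 0, 0], [[0, 0, 0.4], 0, 0], [[0, 0, 0.22], 0, 0], [[0, 0, 0.1], 0, 0], [[0, 0, 0], 0, 0], [[0, 0, 0], 0, 0]]'

```text
t: 12.5
position: [0.4242, 0.2188, 0.0492]
tcp_rot: [0.001, 0.264, 0.965, 0.001]
contact_force: [0.1, -0.9, -0.2]
width: 0.001
finger_force: 0.0
```

```bash
python3 - <<'E'
from h import *
b=grab('side');s=telemetry.observe();print(s['t'],s['position'],s['contact_force'])
cv2.imwrite('pics/c5.png',cv2.cvtColor(cv2.resize(b['pixels'][120:240,140:290],(600,480)),cv2.COLOR_RGB2BGR))
E
```

```text
12.55 [0.42429608 0.21886846 0.0492835 ] [-0.08299401 -0.40858038  0.68608221]
```

View pics/c5.png

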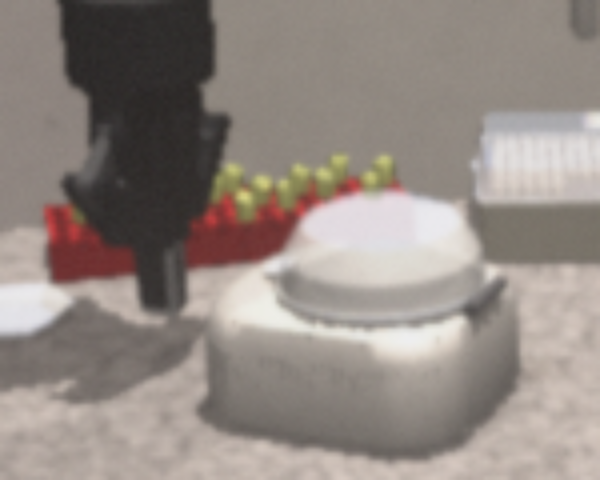

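The finger is upright in front of the centrifuge, with about 30 mm of gap to the button. I'll approach in small steps.

>>> apply_moves --motion '[[[-0.1, 0, 0], 0, 0], [[-0.1, 0, 0], 0, 0], [[-0.05, 0, 0], 0, 0], [[0, 0, 0], 0, 0], [[0, 0, 0], 0, 0]]'

```text
t: 13.18
position: [0.4447, 0.2059, 0.0482]
tcp_rot: [-0.0, 0.264, 0.965, -0.0]
contact_force: [-0.3, -0.4, -0.6]
width: -0.0
finger_force: 0.0
```

>>> apply_moves --motion '[[[-0.015, 0, 0], 0, 0], [[-0.015, 0, 0], 0, 0], [[0, 0, 0], 0, 0], [[0, 0, 0], 0, 0]]'

```text
t: 13.68
position: [0.4475, 0.2043, 0.0483]
tcp_rot: [-0.0, 0.264, 0.965, -0.0]
contact_force: [0.3, -0.7, 0.7]
width: -0.002
finger_force: 0.0
```

>>> apply_moves --motion '[[[-0.015, 0, 0], 0, 0], [[-0.01, 0, 0], 0, 0], [[0, 0, 0], 0, 0], [[0, 0, 0], 0, 0]]'

```text
t: 14.18
position: [0.4497, 0.203, 0.0483]
tcp_rot: [-0.0, 0.264, 0.965, -0.0]
contact_force: [-0.6, 0.1, -0.3]
width: -0.004
finger_force: 0.0
```

>>> apply_moves --motion '[[[-0.01, 0, 0], 0, 0], [[0, 0, 0], 0, 0], [[0, 0, 0], 0, 0]]'

```text
t: 14.55
position: [0.4506, 0.2025, 0.0483]
tcp_rot: [-0.0, 0.264, 0.965, 0.0]
contact_force: [-0.7, 1.0, 0.2]
width: -0.0
finger_force: 0.0
```

>>> apply_moves --motion '[[[-0.01, 0, 0], 0, 0], [[0, 0, 0], 0, 0], [[0, 0, 0], 0, 0]]'

```text
t: 14.92
position: [0.4514, 0.202, 0.0483]
tcp_rot: [-0.0, 0.264, 0.965, -0.0]
contact_force: [-0.5, 1.1, -0.1]
width: -0.001
finger_force: 0.1
```

>>> apply_moves --motion '[[[-0.01, 0, 0], 0, 0], [[0, 0, 0], 0, 0], [[0, 0, 0], 0, 0]]'

```text
t: 15.3
position: [0.4519, 0.2017, 0.0482]
tcp_rot: [-0.0, 0.264, 0.965, -0.0]
contact_force: [-2.2, 1.2, 1.1]
width: -0.003
finger_force: 1.2
```

Contact: about 2.5 N. I'll press a bit more.

>>> apply_moves --motion '[[[-0.01, 0, 0], 0, 0], [[0, 0, 0], 0, 0], [[0, 0, 0], 0, 0]]'

```text
t: 15.68
position: [0.4526, 0.2013, 0.0482]
tcp_rot: [-0.0, 0.263, 0.965, -0.0]
contact_force: [-4.5, 3.2, 2.2]
width: 0.002
finger_force: 2.6
```

>>> apply_moves --motion '[[[-0.005, 0, 0], 0, 0], [[0, 0, 0], 0, 0], [[0, 0, 0], 0, 0]]'

```text
t: 16.05
position: [0.4528, 0.2012, 0.0482]
tcp_rot: [-0.001, 0.263, 0.965, -0.0]
contact_force: [-4.9, 2.4, 2.6]
width: 0.0
finger_force: 3.0
```

The run button is pressed at about 5.5 N. I'll back off, rise and go to the start bar.

>>> apply_moves --motion '[[[0.05, 0, 0], 0, 0], [[0.2, 0, 0], 0, 0], [[0, 0, -0.5], 0, 0], [[0, 0, -0.62], 0, 0], [[-0.35, -0.43, 0], 0, 0], [[-0.35, -0.43, 0], 0, 0], [[-0.35, -0.43, 0], 0, 0], [[-0.35, -0.43, 0], 0, 0]]'

```text
t: 17.05
position: [0.4649, -0.007, 0.1605]
tcp_rot: [0.001, 0.263, 0.965, 0.0]
contact_force: [0.5, 1.0, -0.2]
width: -0.002
finger_force: 0.0
```

>>> apply_moves --motion '[[[-0.35, -0.43, 0], 0, 0], [[-0.35, -0.43, 0], 0, 0], [[-0.35, -0.43, 0], 0, 0], [[0, 0, 0.3], 0, 0], [[0, 0, 0.3], 0, 0], [[0, 0, 0], 0, 0], [[0, 0, 0], 0, 0]]'

```text
t: 17.92
position: [0.4903, -0.17, 0.1011]
tcp_rot: [0.0, 0.263, 0.965, -0.0]
contact_force: [-0.4, -0.4, 0.4]
width: 0.001
finger_force: 0.0
```

>>> apply_moves --motion '[[[-0.04, -0.02, 0.2], 0, 0], [[0, 0, 0.2], 0, 0], [[0, 0, 0.1], 0, 0], [[0, 0, 0.05], 0, 0], [[0, 0, 0], 0, 0], [[0, 0, 0], 0, 0]]'

```text
t: 18.68
position: [0.4928, -0.1742, 0.0459]
tcp_rot: [0.001, 0.264, 0.965, -0.0]
contact_force: [-0.4, 0.6, -0.0]
width: 0.001
finger_force: 0.0
```

>>> apply_moves --motion '[[[0, 0, 0.02], 0, 0], [[0, 0, 0.01], 0, 0], [[0, 0, 0], 0, 0], [[0, 0, 0], 0, 0]]'

```text
t: 19.18
position: [0.4928, -0.1742, 0.0426]
tcp_rot: [0.001, 0.264, 0.965, 0.0]
contact_force: [1.3, -0.2, 3.1]
width: -0.0
finger_force: 1.5
```

>>> apply_moves --motion '[[[0, 0, 0.01], 0, 0], [[0, 0, 0.01], 0, 0], [[0, 0, 0], 0, 0], [[0, 0, 0], 0, 0]]'

```text
t: 19.68
position: [0.4928, -0.1743, 0.0406]
tcp_rot: [0.001, 0.264, 0.965, -0.0]
contact_force: [2.1, -0.4, 4.7]
width: -0.002
finger_force: 2.5
```

>>> apply_moves --motion '[[[0, 0, -0.05], 0, 0], [[0, 0, -0.3], 0, 0], [[0, 0, -0.5], 0, 0], [[0, 0, -0.5], 0, 0], [[0.3, 0, 0], 0, 0], [[0.3, 0, 0], 0, 0], [[0, 0, 0], 0, 0], [[0, 0, 0], 0, 0]]'

```text
t: 20.68
position: [0.4405, -0.1436, 0.1751]
tcp_rot: [-0.0, 0.264, 0.965, -0.0]
contact_force: [0.3, -0.1, 0.3]
width: -0.002
finger_force: 0.0
```

```bash
python3 - <<'E'
from h import *
d=grab('top');save(d,'end.png');s=telemetry.observe();print(s['t'],s['position'],s['contact_force'])
E
```

```text
20.725 [ 0.44086199 -0.14382638  0.17515398] [-0.48878507 -0.03365736  0.58786725]
```

View pics/end.png

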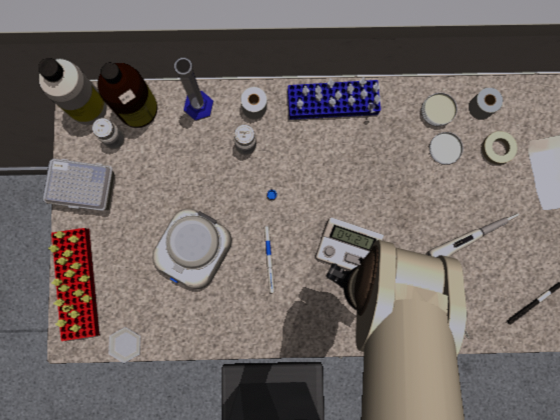

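The lid is shut, and the timer, marker (268,258), cap (271,195) and jar (245,138) are where they started. The hand is clear.

```bash
python3 -c "
from cell import workorder;print(workorder.job_done())"
```

```text
the job is handed in; nothing more can be done
None
```

I closed the lid, then pressed the clear key, run button and start bar one at a time in that order, each to about 5 N, and handed the job in at about 21 s with the hand clear; no verdict came back, and the display still read 04:27.

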